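# Open the reagent cabinet and unbolt its second door

### The arm

A 6-joint arm with a two-finger parallel gripper is mounted at the origin on the work surface. World frame = base frame: x ahead of the robot, y to its left, z up, the work surface at z = 0. Lengths are in m, angles in rad, forces in N, time in s.
With the tool pointing down it reaches from about 0.4 to 0.825 m from the base axis. Payload 7 kg.
Tool frame: the origin (TCP) lies midway between the tips of the shut fingers; the grasp point (between the pads) lies arm.hold_point_z behind it (arm.hold_point_z is the distance from the TCP to the grasp point, in m); z points along the fingers, y is the line along which they close (so a half turn about z gives the same grasp; the last joint's range is limited). The gripper opens to 88 mm and grips with 3 to 60 N. Pads are 19 mm wide; open, the fingers measure 130 mm over their backs; the gripper's body (78 mm by 193 mm) begins 47 mm behind the grasp point.
Start: joints at [1.592, 0.359, 0.012, 0, -1.224, -0.288], TCP at [0.178, 0.651, 0.227] pointing down, gripper open.
Joint ranges: [-3.07, 3.07], [-1.43, 2.12], [-1.02, 1.25], [-3.03, 1.67], [-3.05, -0], [-3.03, 3.03]. Speed limits (rad/s): [2.39, 2.39, 3.01, 3.14, 3.14, 3.14].

### API

Orientations are given as [roll, pitch, yaw] about the fixed x, y, z axes, in that order (R = Rz(yaw) Ry(pitch) Rx(roll)).
In Python, from station import arm gives the robot as it stands.
- The arm moves only by the shell command python3 -m crank 'ROWS' [OPENING] [FORCE]. ROWS is JSON, a list that holds one entry, the list of rows, each a list of 4 numbers: the shift along the tool's x, y, z in units of 25 mm (1.0 is 25 mm), then the turn about the tool's z in units of 5 degrees (1.0 is 5 degrees). A call has 1 to 12 rows; each row is the pose to reach, as a shift and turn from the pose commanded when the call began, along the tool's axes at that moment; what a row does not reach only later rows make up. A row lasts 1/8 s, in which the tool goes at most 62.5 mm and 10.7 degrees, less where a joint would pass 70% of its speed; a pose out of reach is approached as far as the arm can. A call with a gripper value outside its range is refused whole. OPENING is the closure, from 0 (fully open) to 1 (shut), set as the call begins (- or left out, the last holds). The fingers move at their own pace and stop on an object; FORCE is the grip in N (left out, the last holds). Time passes only in rows, so rows that repeat a pose let the fingers close. It gives the time, the measured TCP pose, the force, the opening and the grip force at its end, in the units of the state.
- arm.get_state(): the state, without advancing time (a new reading comes with each control period).
- arm.grab_frame(name): name is "scene" or "top" or "wrist"; returns (picture, depth): 384x512x3 uint8, red, green, blue; 384x512 float32, m along the optical axis (not along the pixel's ray), 0 where there is no reading.
- arm.get_calibration(name): a dict with "mtx" (3x3 intrinsics, pixels), "k1" (the pictures are not rectified: a ray, as slopes to the right and down, at radius r is drawn at 1 + k1 r^2 times it, then the intrinsics apply), "R" (3x3) and "t" (3): a world point X has camera coordinates R X + t; the wrist camera has in their place "mount" (4x4, takes a point from camera to tool coordinates, whose origin is the TCP and whose axes are the flange's). Camera axes: x right, y down, z forward; pixel columns grow to the right and rows downward; lengths in m; the calibration is good to about 2 mm. A picture is of the moment at which its call begins: read the wrist's pose just before it. get_calibration takes no time and is no camera call.
- arm.job_done(): hands the job in; it is judged then, once.
Trained networks look in the newest picture that a camera, given by its name, has taken for a name from the list of things; names that differ only in an ending like _2 or _b are one class to them, and where a whole thing is asked for, a point or a joint stands for the part that bears it (a point fixed in the world has none). Each returns a list of dicts, best first, with "score" (0 to 1); they miss things now and then, are a little off and sometimes report something else, mostly with a low value. They report only what shows in the picture. A call takes as long as a camera call.
- arm.recognise(thing, camera): "extent" ([left, top, width, height] in pixels, round what is visible of it).
- arm.trace(thing, camera): "mask" (384x512 bool, what is visible of it) and "extent" ([left, top, width, height] in pixels, round what is visible of it).
The state is a dict: "t": time; "q": joint angles; "qd": joint speeds; "joint_efforts": joint torques, N m; "eef_pos": TCP position; "ee_rot": TCP orientation; "force": force on the tool from outside, world axes, zero at the start; "moment": the same for the moment, N m; "width": finger opening in m; "gripper_force": force on a finger pad.
Only numpy, scipy, OpenCV 4.12 (cv2) and the standard library are available. Lean on these libraries where they do the work, as an engineer would, in place of code of your own. Each camera call takes 0.05 s, during which the arm holds its last target. There are 200 camera calls.

### The job

The second door of the small double-door bench cabinet must be freed so that the cabinet can be emptied later. First swing the active door (the one that carries the cover strip down the middle) wide open, about square to the cabinet; then draw the bolt of the passive door that this uncovers all the way up. Leave the active door wide open and the bolt up; the passive door itself stays shut.

Things in the scene. Friction and masses are not known exactly. Their poses are not given: they have to be found in the camera images.
- pull_grip (a point): Active door's pull: upright round steel bar, 12 mm dia, 115 long, axis 40 mm off the door's face. Point: on the axis, 25 mm below its free top, 190 mm above the bench; 35 mm clear below it, so pinch from above in any direction. Moves with the door. Axes: x into the door, y along it from hinge to free edge, z up. Hinge axis: 49 mm along +x, 90 mm along -y from here. Cabinet 400 x 180 x 220 high.
- active_door (a joint): Active door's angle, rad: 0 shut, 1.57 square to the front, stop 1.8; opens counter-clockwise from above, starts up to 6 deg ajar, needs 2-4 N at the pull, stays where left. 200 mm wide; its free edge bears a cover strip 75 wide, 59 proud, top 223 mm above the bench, that roofs the bolt knob until opened; sweeps 275 mm from the hinge. The passive door has a like pull but no strip and cannot move.
- bolt_knob (a point): Centre (half-way up) of the knob of the passive door's rod bolt: upright black plastic cylinder, 22 mm dia, 48 tall, centre 188 mm above the bench when down, axis 34 mm in front of the passive door's face, 30 mm past the doors' meeting line. Once the active door is open it is free above and at both sides: pinch from above, closing along the front. Axes: x into the cabinet, y along the front, z up.
- bolt (a joint): Height of the bolt in m: 0 fully shot (down), 0.030 fully drawn (up, at its stop); starts within 3 mm of down. It slides straight up with about 4 N and stays where it is left by friction.

How it is judged:
By the outcome, as a careful person would: the job done as asked, in the order asked, and still so for the second after the job is handed in, with the robot touching nothing.
It also fails if it takes over 40 s, if anything falls off the work surface, if the arm or the gripper's body presses on something with over 40 N, if the wrist force passes 120 N, or if a joint passes its speed limit or range.

## Working session

There is one attempt and no reset: what is moved stays moved. The work goes in short steps, Python scripts to look and compute and a shell command to move; the robot and the scene stay as the last step left them, time stands still between calls to the robot, and variables do not carry over. Pictures are saved under pics/ and viewed, at most 10 in all, crops included, and the job is handed in when it is done.

```bash
mkdir -p pics; cat > h.py <<'E'
import numpy as np, cv2
from station import arm
from scipy.spatial.transform import Rotation as Ro
def cam(n):
    s=arm.get_state(); p,d=arm.grab_frame(n); c=arm.get_calibration(n)
    if n=='wrist':
        T=np.eye(4);T[:3,:3]=Ro.from_euler('xyz',s['ee_rot']).as_matrix();T[:3,3]=s['eef_pos'];T=T@np.array(c['mount'])
    else:
        T=np.eye(4);T[:3,:3]=c['R'];T[:3,3]=c['t'];T=np.linalg.inv(T)
    K=np.array(c['mtx']);v,u=np.mgrid[:384,:512].astype(float)
    k=np.array([c['k1'],0,0,0,0.])
    pts=cv2.undistortPoints(np.stack([u,v],-1).reshape(-1,1,2),K,k).reshape(384,512,2)
    P=np.dstack([pts,np.ones((384,512))])*d[...,None]
    W=P@T[:3,:3].T+T[:3,3]; W[d==0]=np.nan
    return p,d,W
E
python3 - <<'E'
from h import *
print(arm.get_state(),arm.hold_point_z)
ims=[]
for n in('scene','top'):
    p,d,W=cam(n); im=p[...,::-1].copy()
    for t in('pull_grip','active_door','bolt_knob'):
        for r in arm.trace(t,n)[:2]:
            m=r['mask'];print(n,t,round(r['score'],2),r['extent'],np.nanmedian(W[m],0).round(3),np.nanpercentile(W[m],[2],axis=0).round(3),np.nanpercentile(W[m],[98],axis=0).round(3))
            x,y,w,h=map(int,r['extent']);cv2.rectangle(im,(x,y),(x+w,y+h),(0,0,255) if t[0]=='p' else (0,255,0) if t[0]=='a' else (255,0,0),1)
    ims.append(im); np.save(n+'.npy',W)
cv2.imwrite('pics/a.png',cv2.resize(np.vstack(ims),(400*1,600)));cv2.imwrite('pics/s.png',ims[0]);cv2.imwrite('pics/t.png',ims[1])
E
```

```text
{'t': 0.0, 'q': array([ 1.59207403e+00,  3.59392922e-01,  1.10191722e-02, -3.83193165e-04,
       -1.22410424e+00, -2.88103818e-01]), 'qd': array([ 3.12729366e-04, -6.75770978e-04, -4.60241541e-04, -3.62237092e-04,
       -3.97922844e-06, -5.94747201e-04]), 'joint_efforts': array([ 1.02587685e-03, -5.82712555e+01,  2.93052328e+01,  6.99737236e+00,
        6.85914667e-03, -1.48736490e-04]), 'eef_pos': array([0.1778616 , 0.65060812, 0.22559557]), 'ee_rot': array([ 3.13987794e+00, -1.32496852e-04, -2.66956505e-01]), 'force': array([ 0.32198847, -1.01741603,  0.3917622 ]), 'moment': array([0.02124778, 0.01993808, 0.0554192 ]), 'gripper_force': 0.0, 'width': 0.08785325227732191} 0.0188
scene pull_grip 0.79 [138.0, 131.8, 193.6, 133.7] [ 0.535 -0.014  0.148] [[ 0.441 -0.073  0.027]] [[0.653 0.089 0.224]]
scene active_door 0.72 [135.8, 131.3, 197.3, 132.9] [ 0.535 -0.014  0.148] [[ 0.442 -0.07   0.029]] [[0.653 0.089 0.224]]
top pull_grip 0.56 [213.9, 113.9, 140.0, 148.9] [ 0.575 -0.032  0.215] [[ 0.437 -0.091  0.057]] [[0.642 0.082 0.223]]
top active_door 0.89 [213.2, 117.9, 136.5, 143.9] [ 0.575 -0.032  0.215] [[ 0.439 -0.091  0.065]] [[0.642 0.081 0.223]]
```

View pics/s.png

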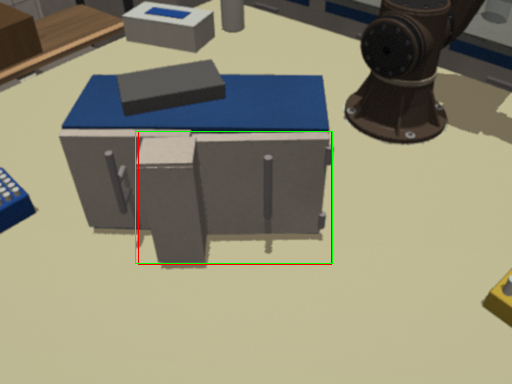

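View pics/t.png

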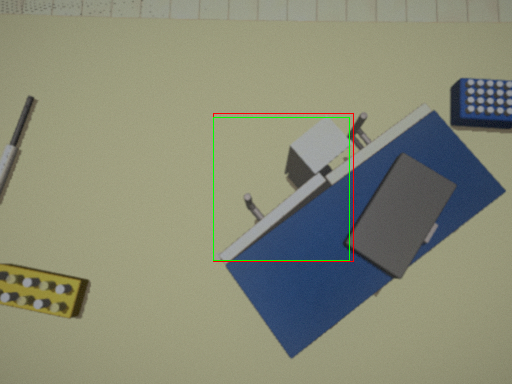

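The pictures show the active door with its hinge at the robot end: scene pull top at (268,157), top-view pull at (248,200), strip at (320,145), hinge near (222,258). A loose dark box lies on the cabinet roof.

```bash
python3 - <<'E'
from h import *
W=np.load('top.npy');S=np.load('scene.npy')
for (u,v) in [(248,197),(248,200),(222,258),(428,108),(325,178),(320,130),(350,150),(290,150),(318,172),(363,117),(400,160),(350,240),(400,270),(455,185),(291,352),(500,190)]: print(u,v,np.nanmedian(W[v-1:v+2,u-1:u+2].reshape(-1,3),0).round(3))
# pull: points in crop by height
def show(A,u0,u1,v0,v1,z0,z1):
    q=A[v0:v1,u0:u1].reshape(-1,3);q=q[(q[:,2]>z0)&(q[:,2]<z1)];print(len(q),q.mean(0).round(4),q.std(0).round(4))
show(W,240,258,190,206,.207,.22)
show(W,354,370,110,124,.207,.22)
for v in (165,175,185):
    print(S[v,262:274].round(3)[:, :].tolist()[3:9:2])
E
```

```text
248 197 [0.526 0.051 0.215]
248 200 [0.523 0.051 0.211]
222 258 [0.434 0.086 0.214]
428 108 [ 0.674 -0.225  0.214]
325 178 [ 0.56  -0.067  0.21 ]
320 130 [ 0.632 -0.057  0.222]
350 150 [ 0.664 -0.146 -0.001]
290 150 [ 0.607 -0.013  0.196]
318 172 [ 0.567 -0.055  0.214]
363 117 [ 0.657 -0.125  0.214]
400 160 [ 0.581 -0.17   0.247]
350 240 [ 0.464 -0.096  0.247]
400 270 [ 0.425 -0.164  0.247]
455 185 [ 0.548 -0.245  0.246]
291 352 [ 0.308 -0.017  0.219]
500 190 [ 0.546 -0.321  0.219]
51 [0.527  0.0528 0.214 ] [0.0031 0.003  0.0013]
53 [ 0.6599 -0.1254  0.2128] [0.0032 0.0031 0.0018]
[[0.532, 0.052, 0.204], [0.532, 0.055, 0.206], [0.53, 0.057, 0.205]]
[[0.532, 0.052, 0.186], [0.532, 0.055, 0.188], [0.531, 0.058, 0.189]]
[[0.533, 0.053, 0.169], [0.532, 0.056, 0.17], [0.529, 0.056, 0.169]]
```

```bash
python3 - <<'E'
from h import *
W=np.load('top.npy')
# front-top edges: project pts z>.205
q=W[100:270,205:440].reshape(-1,3);q=q[(q[:,2]>.195)]
x0,y0=q[:,0].min(),q[:,1].min();im=np.zeros((600,800,3),np.uint8)
p,_=arm.grab_frame('top');c=p[100:270,205:440][...,::-1].reshape(-1,3)[W[100:270,205:440].reshape(-1,3)[:,2]>.195]
print(x0,y0)
for a,cc in zip(q,c): cv2.circle(im,(int((.12-a[1])*1600)+300,int((.75-a[0])*1600)),1,cc.tolist(),-1)
for k in range(0,10): cv2.putText(im,f"x{.70-.05*k:.2f}",(0,int((.05+.05*k)*1600)),0,.4,(255,255,255));cv2.line(im,(0,int((.05+.05*k)*1600)),(20,int((.05+.05*k)*1600)),(0,255,255))
cv2.imwrite('pics/bev.png',im)
E
```

```text
0.4183671531540083 -0.2402409373412942
```

```bash
python3 -m crank '[[[2,2,-2.4,2],[4,4,-2.4,4],[6,6,-2.4,6],[8,8,-2.4,8],[10,10,-2.4,10],[12,11.8,-2.4,12],[14,13.7,-2.4,14],[16,15.7,-2.4,16],[18,17.6,-2.4,18],[19.8,19.4,-2.4,20],[19.8,19.4,-2.4,21],[19.8,19.4,-2.4,21]]]' 0.3 && python3 - <<'E'
from h import *
s=arm.get_state();print(s['t'],s['q'].round(2),s['eef_pos'].round(4),s['ee_rot'].round(3),s['width'])
p,d,W=cam('wrist');np.save('w.npy',W);im=p[...,::-1].copy()
for r in arm.trace('pull_grip','wrist')[:2]: print(r['score'],r['extent'])
cv2.imwrite('pics/w1.png',im)
q=W.reshape(-1,3);k=(np.hypot(q[:,0]-.527,q[:,1]-.053)<.02)&(q[:,2]>.207)&(q[:,2]<.22);print(k.sum(),q[k].mean(0),q[k].std(0))
E
```

```text
t: 1.95
eef_pos: [0.5286, 0.0498, 0.2865]
ee_rot: [-3.142, -0.0, -2.104]
force: [0.1, -0.0, 0.3]
width: 0.0616
gripper_force: 0.0
1.95 [ 0.46  0.09 -0.21  0.   -1.28 -1.  ] [0.5286 0.0498 0.2865] [-3.142 -0.    -2.104] 0.06158197903176255
0.69 [33.6, 92.6, 345.8, 121.7]
169 [0.5267317  0.0497766  0.21313075] [0.00300777 0.00303674 0.00159941]
```

View pics/w1.png

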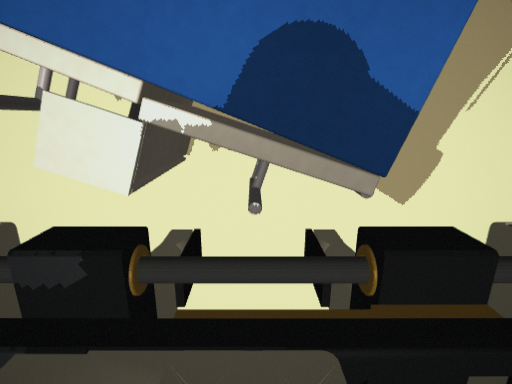

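The wrist picture shows the pull's top at (255,208), between the fingers and the door edge, with the strip at left; the position agrees with the earlier one.

```bash
python3 -m crank '[[[0,0,1.5,0],[0,0,3,0],[0,0,4.2,0],[0,0,4.5,0],[0,0,4.5,0]]]' 0.3 && python3 -m crank '[[[0,0,0,0],[0,0,0,0],[0,0,0,0],[0,0,0,0],[0,0,0,0],[0,0,0,0]]]' 1 30
python3 - <<'E'
from h import *
s=arm.get_state();p=s['eef_pos'];yaw=s['ee_rot'][2];print(p,yaw)
R=Ro.from_euler('xyz',s['ee_rot']).as_matrix()
H=np.array([.431,.089]);v=p[:2]-H;print(np.hypot(*v),np.degrees(np.arctan2(v[1],v[0])))
v*=.1025/np.hypot(*v)
for a in list(range(8,97,8)):
    w=H+Ro.from_euler('z',a,degrees=True).as_matrix()[:2,:2]@v
    d=R.T@np.r_[w-p[:2],0];print(a,(d[:2]/.025).round(2),w.round(3))
E
```

```text
t: 2.68
eef_pos: [0.5277, 0.0533, 0.1746]
ee_rot: [-3.141, 0.0, -2.099]
force: [1.2, 0.3, 0.2]
width: 0.0612
gripper_force: 0.0
t: 3.42
eef_pos: [0.5282, 0.0526, 0.1742]
ee_rot: [-3.141, 0.0, -2.099]
force: [3.3, -1.5, -1.2]
width: 0.0114
gripper_force: 30.0
[0.52820332 0.05259709 0.17415109] -2.099230765728869
0.10379622971377096 -20.531065275733692
8 [-0.55  0.19] [0.531 0.067]
16 [-1.08  0.4 ] [0.533 0.081]
24 [-1.57  0.68] [0.533 0.095]
32 [-2.03  1.03] [0.531 0.109]
40 [-2.43  1.44] [0.528 0.123]
48 [-2.76  1.9 ] [0.522 0.136]
56 [-3.04  2.41] [0.514 0.148]
64 [-3.23  2.94] [0.505 0.16 ]
72 [-3.35  3.5 ] [0.495 0.169]
80 [-3.4   4.07] [0.483 0.177]
88 [-3.36  4.64] [0.47  0.184]
96 [-3.24  5.2 ] [0.457 0.188]
```

```bash
python3 -m crank '[[[-0.28,0.09,0,-0.8],[-0.55,0.19,0,-1.6],[-0.82,0.29,0,-2.4],[-1.08,0.4,0,-3.2],[-1.33,0.53,0,-4],[-1.57,0.68,0,-4.8],[-1.8,0.85,0,-5.6],[-2.03,1.03,0,-6.4],[-2.43,1.44,0,-8],[-2.43,1.44,0,-8],[-2.43,1.44,0,-8]]]' 1 30
python3 - <<'E'
from h import *
s=arm.get_state();p=s['eef_pos'];yaw=s['ee_rot'][2];print(s['q'].round(2))
R=Ro.from_euler('xyz',s['ee_rot']).as_matrix()
H=np.array([.431,.089]);v=p[:2]-H;a0=np.degrees(np.arctan2(v[1],v[0]));print(np.hypot(*v),a0)
for a in list(range(8,57,8)):
    b=np.radians(a+a0)
    w=H+.103*np.array([np.cos(b),np.sin(b)])
    d=R.T@np.r_[w-p[:2],0];print(a+a0,(d[:2]/.025).round(2),w.round(3))
E
```

```text
t: 4.8
eef_pos: [0.5273, 0.1236, 0.1741]
ee_rot: [-3.141, 0.0, -1.403]
force: [0.5, 2.3, 0.4]
width: 0.0116
gripper_force: 30.0
[ 0.59  0.18 -0.36 -0.   -1.03 -0.42]
0.10232153754297868 19.747812452591663
27.747812452591663 [-0.56  0.11] [0.522 0.137]
35.74781245259166 [-1.09  0.33] [0.515 0.149]
43.74781245259166 [-1.59  0.62] [0.505 0.16 ]
51.74781245259166 [-2.04  0.97] [0.495 0.17 ]
59.74781245259166 [-2.44  1.39] [0.483 0.178]
67.74781245259166 [-2.78  1.86] [0.47  0.184]
75.74781245259166 [-3.05  2.36] [0.456 0.189]
```

```bash
python3 -m crank '[[[-0.28,0.06,0,-0.8],[-0.56,0.11,0,-1.6],[-1.09,0.33,0,-3.2],[-1.59,0.62,0,-4.8],[-2.04,0.97,0,-6.4],[-2.44,1.39,0,-8],[-2.78,1.86,0,-9.6],[-2.81,1.92,0,-9.8],[-2.81,1.92,0,-9.8],[-2.81,1.92,0,-9.8]]]' 1 30
python3 -m crank '[[[0,0,0,0],[0,0,0,0],[0,0,0,0],[0,0,0,0]]]' 0.35 30
python3 -m crank '[[[0,0,-1,0],[0,0,-3,0],[0,0,-5,0],[0,0,-5.5,0],[0,0,-5.5,0]]]'
python3 - <<'E'
from h import *
s=arm.get_state();print(s['q'].round(2),s['eef_pos'],s['ee_rot'])
for n in('scene','top'):
    p,d,W=cam(n);np.save(n+'2.npy',W);cv2.imwrite(f'pics/{n}2.png',p[...,::-1])
    for r in arm.trace('bolt_knob',n)[:2]:
        m=r['mask'];print(n,r['score'],r['extent'],np.nanmedian(W[m],0),np.nanpercentile(W[m],[5,95],axis=0).round(3))
E
```

```text
t: 6.05
eef_pos: [0.4674, 0.183, 0.1741]
ee_rot: [3.139, 0.0, -0.55]
force: [-3.0, -3.9, 5.7]
width: 0.0115
gripper_force: 30.0
t: 6.55
eef_pos: [0.468, 0.1846, 0.174]
ee_rot: [3.142, 0.0, -0.546]
force: [0.2, -0.1, -0.3]
width: 0.0459
gripper_force: 0.0
t: 7.18
eef_pos: [0.4681, 0.1848, 0.3119]
ee_rot: [-3.14, -0.0, -0.546]
force: [0.4, 0.7, -1.2]
width: 0.0571
gripper_force: 0.0
[ 0.77  0.02 -0.22 -0.   -1.33  0.26] [0.46805629 0.18477598 0.31192456] [-3.14005409e+00 -1.09190515e-04 -5.46162058e-01]
scene 0.77 [158.9, 145.0, 26.3, 106.4] [ 0.60984015 -0.06213987  0.17763626] [[ 0.6   -0.073  0.028]
 [ 0.617 -0.056  0.215]]
top 0.79 [314.8, 140.0, 17.2, 33.7] [ 0.60260038 -0.06583601  0.21173322] [[ 0.597 -0.075  0.147]
 [ 0.614 -0.058  0.214]]
```

View pics/scene2.png

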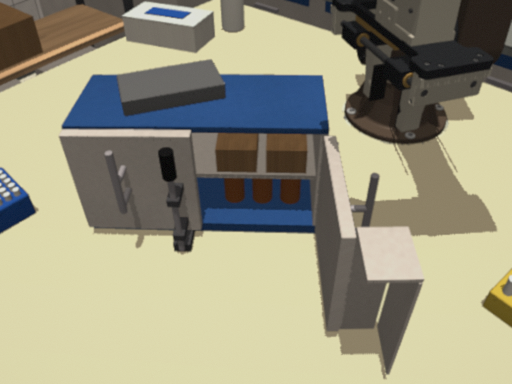

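View pics/top2.png

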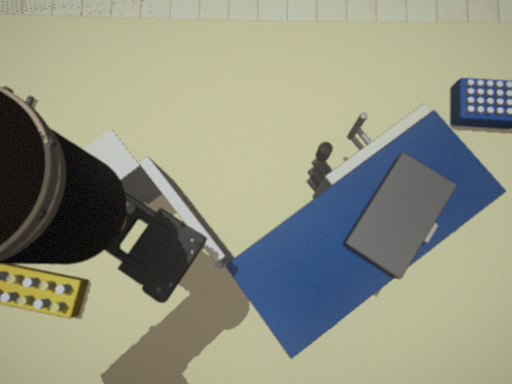

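The pictures show the active door about square to the front with its strip at (390,260), and the bolt knob uncovered at scene (168,165), top view (323,150).

```bash
python3 -m crank '[[[1,0.5,0,2],[2,1.1,0,4],[3,1.7,0,6],[4,2.3,0,8],[5,2.9,0,10],[6,3.5,0,12],[7,4,0,14],[8,4.6,0,16],[9,5.2,0.6,18],[9.9,5.7,0.6,20],[9.9,5.7,0.6,22],[9.9,5.7,0.6,22.1]]]' 0.4
python3 - <<'E'
from h import *
s=arm.get_state();R=Ro.from_euler('xyz',s['ee_rot']).as_matrix()
for n in('wrist','top','scene'):
    if n=='wrist': p,d,W=cam(n);cv2.imwrite('pics/w3.png',p[...,::-1])
    else: W=np.load(n+'2.npy')
    q=W.reshape(-1,3);k=(np.hypot(q[:,0]-.605,q[:,1]+.065)<.025)&(q[:,2]>.207)&(q[:,2]<.225)
    (c,rad)=cv2.minEnclosingCircle(q[k][:,:2].astype(np.float32));m=q[k].mean(0);print(n,k.sum(),m.round(4),q[k].std(0).round(4),c,rad)
    print((R.T@(np.r_[m[:2],.176]-s['eef_pos'])/.025).round(2))
E
```

```text
t: 8.88
eef_pos: [0.6052, -0.0661, 0.295]
ee_rot: [3.14, -0.002, -2.475]
force: [-0.0, -0.6, 0.1]
width: 0.0524
gripper_force: 0.0
wrist 480 [ 0.6059 -0.069   0.2128] [0.0054 0.0054 0.0012] (0.606454074382782, -0.06854472309350967) 0.010851926170289516
[ 0.04 -0.11  4.76]
top 153 [ 0.6061 -0.0669  0.2126] [0.0054 0.0054 0.0015] (0.6065987348556519, -0.0673215314745903) 0.010861603543162346
[-0.02 -0.06  4.76]
scene 176 [ 0.6085 -0.0638  0.2135] [0.0057 0.0059 0.0024] (0.6064416170120239, -0.06549126654863358) 0.012137380428612232
[-0.17 -0.01  4.76]
```

View pics/w3.png

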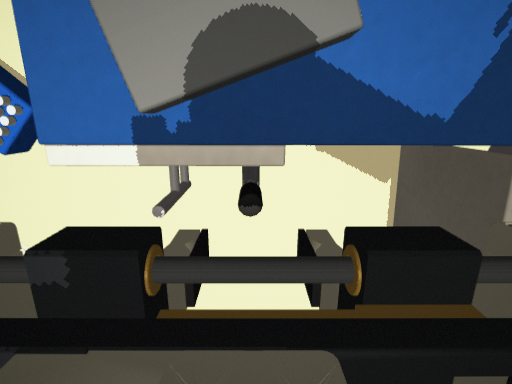

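The wrist picture shows the knob's top at (250,203), midway between the fingers and clear of the passive pull at (160,210).

```bash
python3 -m crank '[[[0,-0.08,1.5,0],[0,-0.08,3,0],[0,-0.08,4.3,0],[0,-0.08,4.7,0],[0,-0.08,4.7,0]]]' && python3 -m crank '[[[0,0,0,0],[0,0,0,0],[0,0,0,0],[0,0,0,0],[0,0,0,0]]]' 1 30 && python3 -m crank '[[[0,0,-0.3,0],[0,0,-0.6,0],[0,0,-0.9,0],[0,0,-1.12,0],[0,0,-1.12,0],[0,0,-1.12,0]]]'
```

```text
t: 9.55
eef_pos: [0.6067, -0.0672, 0.1791]
ee_rot: [3.142, -0.001, -2.473]
force: [1.0, 0.1, 0.2]
width: 0.0527
gripper_force: 0.0
t: 10.18
eef_pos: [0.6071, -0.0676, 0.1796]
ee_rot: [-3.141, 0.001, -2.475]
force: [0.6, -2.2, 2.5]
width: 0.0208
gripper_force: 30.0
t: 10.92
eef_pos: [0.6071, -0.0676, 0.2075]
ee_rot: [-3.141, 0.0, -2.475]
force: [2.9, -3.3, 0.5]
width: 0.0215
gripper_force: 30.0
```

Raised 28 mm so far; push gently to the stop.

```bash
python3 -m crank '[[[0,0,-0.04,0],[0,0,-0.08,0],[0,0,-0.12,0],[0,0,-0.12,0]]]'; python3 -m crank '[[[0,0,-0.04,0],[0,0,-0.08,0],[0,0,-0.08,0]]]'
```

```text
t: 11.42
eef_pos: [0.607, -0.0676, 0.2076]
ee_rot: [3.141, -0.001, -2.475]
force: [10.4, -6.7, -16.3]
width: 0.0217
gripper_force: 30.0
t: 11.8
eef_pos: [0.6069, -0.0676, 0.2078]
ee_rot: [3.14, -0.002, -2.476]
force: [14.9, -8.5, -27.1]
width: 0.0211
gripper_force: 30.0
```

```bash
python3 -m crank '[[[0,0,0.06,0],[0,0,0.12,0],[0,0,0.12,0]]]'; python3 -m crank '[[[0,0,0,0],[0,0,0,0],[0,0,0,0],[0,0,0,0]]]' 0.4; python3 -m crank '[[[0,0,-1,0],[0,0,-3,0],[0,0,-5,0],[0,0,-5,0],[0,0,-5,0]]]'
python3 -m crank '[[[-2,0,0,0],[-4,0,0,0],[-4,0,0,0]]]'
python3 - <<'E'
from h import *
ims=[]
for n in('scene','top'):
    p,d,W=cam(n);ims.append(p[...,::-1])
    q=W.reshape(-1,3);k=(np.hypot(q[:,0]-.6065,q[:,1]+.067)<.014)&(q[:,2]>.20)&(q[:,2]<.26);print(n,k.sum(),np.percentile(q[k][:,2],[50,90,98]) if k.any() else 0)
cv2.imwrite('pics/f.png',np.hstack(ims)[:, :, :]) ;cv2.imwrite('pics/f.png',cv2.resize(np.hstack(ims),(800,300)))
print(arm.get_state()['force'],arm.get_state()['eef_pos'])
E
```

```text
t: 12.18
eef_pos: [0.6071, -0.0676, 0.2076]
ee_rot: [3.141, -0.001, -2.475]
force: [8.0, -6.2, -10.1]
width: 0.0211
gripper_force: 30.0
t: 12.68
eef_pos: [0.6066, -0.0672, 0.2093]
ee_rot: [3.142, 0.0, -2.474]
force: [0.9, -0.6, -0.2]
width: 0.0516
gripper_force: 0.0
t: 13.3
eef_pos: [0.6064, -0.0672, 0.3338]
ee_rot: [3.141, 0.0, -2.475]
force: [0.3, -0.2, -0.9]
width: 0.0528
gripper_force: 0.0
t: 13.68
eef_pos: [0.6864, -0.0034, 0.3299]
ee_rot: [3.139, -0.005, -2.473]
force: [-0.8, -0.4, -0.7]
width: 0.0528
gripper_force: 0.0
scene 506 [0.22819904 0.24317921 0.24389669]
top 260 [0.23980506 0.24206445 0.24318947]
[-0.0380973   0.47035321  0.36985726] [ 0.68495806 -0.00518837  0.33175814]
```

View pics/f.png

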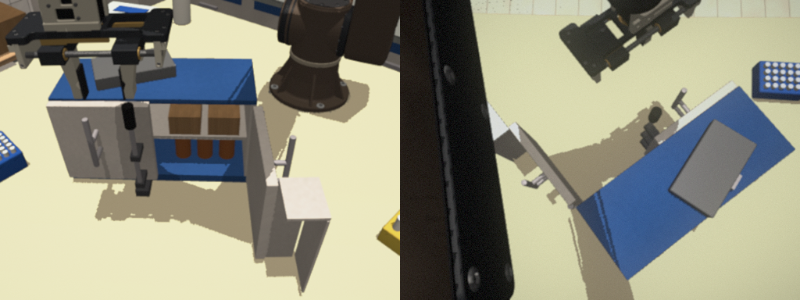

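The picture shows the knob raised at (129,115), top z of 0.242 against 0.212 when down. The active door is still square and the gripper is clear.

```bash
python3 -c "
from station import arm;print(arm.job_done())"
```

```text
the job is handed in; nothing more can be done
None
```

The job is handed in: the active door stands open about square to the cabinet, the passive door's bolt is drawn up to its stop (knob about 30 mm higher), and the passive door is still shut, with the gripper clear after about 14 s.

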